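# Fit the spring-held roller in the vase-turning stand

## Robot

A 6-joint arm with a two-finger parallel gripper is mounted at the origin on the work surface. World frame = base frame: x ahead of the robot, y to its left, z up, the work surface at z = 0. Lengths are in mm, angles in degrees, forces in N, time in s.
With the tool pointing down it reaches from about 375 to 975 mm from the base axis. Payload 3.8 kg.
Tool frame: the origin (TCP) lies between the finger pads; the fingertips stand 11 mm ahead of it and the grasp point (between the pads) lies 8 mm behind it; z points along the fingers, y is the line along which they close (so a half turn about z gives the same grasp; the last joint's range is limited). The gripper opens to 85 mm and grips with 20 to 120 N. Pads are 22 mm wide; open, the fingers measure 114 mm over their backs; the gripper's body (76 mm by 85 mm) begins 54 mm behind the grasp point. The pads swing forward as they close: fully open they stand 13 mm farther back than shut.
Start: joints at [-69.379, 15.12, 91.902, -0, 72.978, -2.114], TCP at [260.861, -622.551, 215.68] pointing down, gripper open.
Joint ranges: [-150.88, 150.88], [-54.13, 125.18], [17.81, 147.31], [-75.09, 255.09], [0, 152.58], [-146.25, 146.25]. Speed limits (degrees/s): [147.25, 147.25, 180, 180, 180, 180].

## Interface

Orientations are given as a 3x3 rotation matrix whose columns are the frame's x, y, z axes.
In Python, from bench import env gives the robot as it stands.
- The arm moves only by the shell command python3 steer.py [FORCE], which reads ROWS from standard input. ROWS is a JSON list of rows, 1 to 5 of them, each of 7 numbers: a rotation vector rx, ry, rz in degrees, then dx, dy, dz in mm, then the finger opening in mm; each row is the pose to reach, as a shift and turn from the pose commanded when the command began, along the tool's axes at that moment; what a row does not reach only later rows make up. A row lasts 1/12 s, in which the tool goes at most 41.7 mm and 7.16 degrees, less where a joint would pass 70% of its speed; a pose out of reach is approached as far as the arm can. The fingers move at their own pace and stop on an object; FORCE is the grip in N (left out, the last holds). Time passes only in rows, so rows that do not move let the fingers close. It prints the time, the measured TCP pose, the force, the opening and the grip force at its end. Input that does not fit is refused with a message, and nothing moves.
- env.get_obs(): the state, without advancing time (a new reading comes with each control period).
- env.snapshot(name): name is "scene" or "top" or "wrist"; returns the picture (480x640x3 uint8, red, green, blue); there is no depth.
- env.camera_model(name): a dict with "camera_matrix" (3x3 intrinsics, pixels), "eye" and "orientation" of the camera in the world. Camera axes: x right, y up, looking along -z (the intrinsics and any distortion apply to the point x, -y, -z); pixel columns grow to the right and rows downward; lengths in mm; the calibration is good to about 2 mm. A picture is of the moment at which its call begins: read the wrist's pose just before it. camera_model takes no time and is no camera call; for the wrist camera it gives the pose at the moment of the call.
- env.finish_job(): hands the job in; it is judged then, once.
The state is a dict: "t": time; "q": joint angles; "qvel": joint speeds; "joint_efforts": joint torques, N m; "tool_pos": TCP position; "tool_rot": TCP orientation; "wrist_force": force on the tool from outside, world axes, zero at the start; "torque": the same for the moment, N m; "width": finger opening in mm; "gripper_force": force on a finger pad.
Only numpy, scipy, OpenCV 4.12 (cv2) and the standard library are available. Lean on these libraries where they do the work, as an engineer would, in place of code of your own. Each camera call takes 0.05 s, during which the arm holds its last target. There are 200 camera calls.

## Task

The vase-turning stand on the glass studio's bench has one bay empty. From the wooden rack take the roller of the same length as the one already fitted in the stand (the middle length of the three), and hold it sloping: push its lower end against the brass spring plunger of the empty bay, then, with the spring pressed in, tip the other end down inside the fixed stop so that the roller lies fully home in both V supports. Let go of it there.

Things in the scene. Friction and masses are not known exactly. Their poses are not given: they have to be found in the camera images.
- roller: Cylinder 120 mm long, 30 mm thick, rubber with aluminium ends, 0.1-0.2 kg. Origin at centre, x along its axis (either way). Lies level in one of 3 slots 75 mm apart of a wooden rack, axis 39 mm above table; the others are 70 and 180 mm long. Wooden lugs (tops 30 mm above table) hold it 22-32 mm from the rack's centre line; its middle is free beneath down to the board, 15 mm above table.
- bay (a point): Where the roller's centre lies when seated, 45 mm above table. x: level, along the seated axis; plunger at -x (nearer robot), fixed stop at +x; z up. Two aluminium V supports (90 deg, 45 mm wide, tops 1 mm above axis, 18 mm long) centred at x -49 and +47 mm; between them open to the base plate 33 mm below the axis. A like roller is fitted parallel, 90 mm to -y.
- stop (a point): Middle of the top inner edge of the fixed stop, a grey upright plate 50 mm wide and 10 mm thick: at bay x = +60 mm, 10 mm above the bay's axis. The roller's raised end passes over it and comes down on its plunger side. Axes as the bay's.
- plunger (a joint): Travel (m) of the empty bay's plunger: 0 out, grows as pushed to bay -x, 0.026 fully in, 0.012 with roller seated. Brass disc 26 mm across on the bay's axis; out, its face is at bay x = -48 mm. Spring 3.5 N to start, 8 N at 0.012, 13 N fully in; it pushes a released roller on to the stop. Grey housing behind it from x = -95 to -121 mm, top 19 mm above the axis.

How it is judged:
By the outcome, as a careful person would: the job done as asked, in the order asked, and still so for the second after the job is handed in, with the robot touching nothing.
It also fails if it takes over 45 s, if anything falls off the work surface, if the arm or the gripper's body presses on something with over 40 N, if the wrist force passes 120 N, or if a joint passes its speed limit or range.

## Working session

There is one attempt and no reset: what is moved stays moved. The work goes in short steps, Python scripts to look and compute and a shell command to move; the robot and the scene stay as the last step left them, time stands still between calls to the robot, and variables do not carry over. Pictures are saved under pics/ and viewed, at most 10 in all, crops included, and the job is handed in when it is done.

```bash
ls; mkdir -p pics; python3 - <<'E'
from bench import env
import cv2,numpy as np
for n in("top","scene"):
    cv2.imwrite(f"pics/{n}0.png",env.snapshot(n)[:,:,::-1]); m=env.camera_model(n); print(n,m)
o=env.get_obs();print(o["t"],o["tool_pos"],o["tool_rot"],o["wrist_force"])
E
```

```text
bench.py
pics
steer.py
top {'camera_matrix': array([[452.1508108 ,   0.        , 311.6456583 ],
       [  0.        , 452.1508108 , 237.06771369],
       [  0.        ,   0.        ,   1.        ]]), 'eye': array([397.55927505,  42.14157613, 765.68645065]), 'orientation': array([[-0.00206211,  0.98555691, -0.16933202],
       [-0.99914113,  0.00497733,  0.04113681],
       [ 0.04138549,  0.16927141,  0.98470017]])}
scene {'camera_matrix': array([[582.81688769,   0.        , 323.10879457],
       [  0.        , 582.81688769, 235.03061199],
       [  0.        ,   0.        ,   1.        ]]), 'eye': array([1011.59160376, -267.96433563,  608.78832483]), 'orientation': array([[ 5.24001003e-01, -5.83434353e-01,  6.20505685e-01],
       [ 8.51717571e-01,  3.59252561e-01, -3.81463992e-01],
       [-3.59058789e-04,  7.28383109e-01,  6.85169992e-01]])}
0.1 [ 260.6125642  -621.89338119  214.47984888] [[ 9.22301173e-01  3.86471205e-01 -7.44456340e-04]
 [ 3.86471918e-01 -9.22299146e-01  1.93460067e-03]
 [ 6.10560075e-05 -2.07199594e-03 -9.99997852e-01]] [-0.84236271 -0.57435746 -0.25052828]
```

View pics/top0.png

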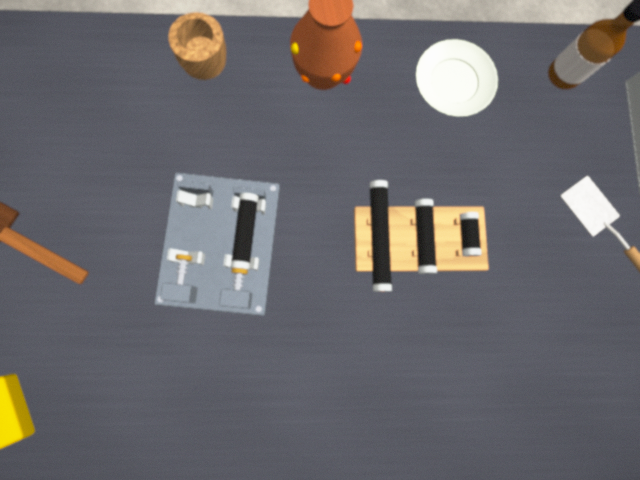

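View pics/scene0.png

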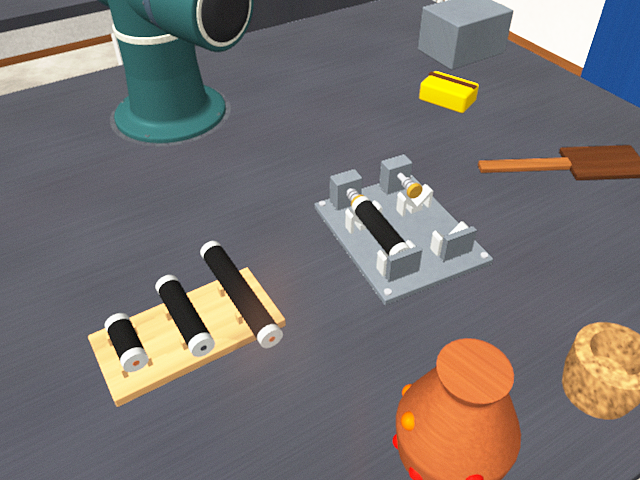

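Top view: the middle (120 mm) roller is at about (427,236). The fitted roller is at (245,230), and the empty bay is to its left with its plunger at (183,257) and its stop near (194,193). Scene view: the same roller is at (185,315) and the fitted one at (380,225).

```bash
cat > h.py <<'E'
from bench import env
import cv2,numpy as np
def ray(n,uv,m=None):
    m=m or env.camera_model(n);K=m["camera_matrix"];d=np.linalg.solve(K,[uv[0],uv[1],1]);d=m["orientation"]@[d[0],-d[1],-d[2]]
    return m["eye"],d
def plane(n,uv,z,m=None):
    e,d=ray(n,uv,m);return e+d*(z-e[2])/d[2]
def rect(mask,box):
    x0,y0,x1,y1=box;M=np.zeros_like(mask);M[y0:y1,x0:x1]=mask[y0:y1,x0:x1]
    c=max(cv2.findContours(M,cv2.RETR_EXTERNAL,cv2.CHAIN_APPROX_NONE)[0],key=cv2.contourArea)
    p=cv2.boxPoints(cv2.minAreaRect(c));s=sorted([(np.linalg.norm(p[i]-p[i-1]),i) for i in range(4)])
    return cv2.contourArea(c),[(p[i]+p[i-1])/2 for _,i in s[:2]]   # midpoints of short sides
E
python3 - <<'E'
from h import *
B={"top":dict(rack=(405,190,445,285),fit=(225,185,270,280)),"scene":dict(rack=(150,265,222,365),fit=(340,185,415,262))}
H=dict(rack=39,fit=45)
for n in B:
    im=cv2.imread(f"pics/{n}0.png");g=im.max(2)
    for k,b in B[n].items():
        m=(g<45).astype(np.uint8)*255
        a,e=rect(m,b);P=[plane(n,q,H[k]) for q in e]
        d=P[1]-P[0];print(n,k,a,np.round(e,1).tolist(),np.round(P,1).tolist(),"mid",np.round((P[0]+P[1])/2,1),"len",np.linalg.norm(d).round(1),"ang",np.degrees(np.arctan2(d[1],d[0])).round(1))
# rack board outline
im=cv2.imread("pics/top0.png").astype(int);m=((im[:,:,2]-im[:,:,0]>40)*255).astype(np.uint8);m=cv2.morphologyEx(m,cv2.MORPH_CLOSE,np.ones((25,25)))
M=np.zeros_like(m);M[195:285,345:500]=m[195:285,345:500]
c=max(cv2.findContours(M,0,1)[0],key=cv2.contourArea);print([plane("top",p,15).round(1).tolist() for p in cv2.boxPoints(cv2.minAreaRect(c))])
E
```

```text
top rack 662.5 [[423.5, 206.89999389648438], [426.3999938964844, 263.70001220703125]] [[574.5, -175.2, 39.0], [479.4, -175.6, 39.0]] mid [ 526.9 -175.4   39. ] len 95.1 ang -179.7
top fit 748.0 [[240.5, 258.70001220703125], [247.5, 201.5]] [[486.0, 125.7, 45.0], [579.7, 116.7, 45.0]] mid [532.9 121.2  45. ] len 94.2 ang -5.5
scene rack 1307.0 [[165.60000610351562, 282.20001220703125], [197.5, 338.0]] [[464.1, -174.4, 39.0], [570.2, -173.8, 39.0]] mid [ 517.2 -174.1   39. ] len 106.1 ang 0.3
scene fit 985.0 [[360.1000061035156, 203.10000610351562], [395.29998779296875, 247.10000610351562]] [[470.6, 129.7, 45.0], [574.1, 118.0, 45.0]] mid [522.4 123.9  45. ] len 104.1 ang -6.4
[[581.0, -61.9, 15.0], [582.9, -295.6, 15.0], [469.9, -287.7, 15.0], [469.5, -59.9, 15.0]]
```

```bash
echo '[[0,0,0,32,-24,0,85],[0,0,0,64,-48,0,85],[0,0,0,96,-72,0,85],[0,0,0,128,-96,0,85],[0,0,0,160,-120,0,60]]' | python3 steer.py 90; echo '[[0,0,0,32,-24,0,60],[0,0,0,64,-48,0,60],[0,0,0,96,-72,0,60],[0,0,0,128,-96,0,60],[0,0,0,160,-120,0,60]]' | python3 steer.py; echo '[[0,0,5.7,32,-24,0,60],[0,0,11.4,64,-48,0,60],[0,0,17,97,-70,0,60],[0,0,22.7,97,-70,0,60],[0,0,22.7,97,-70,0,60]]' | python3 steer.py
python3 - <<'E'
from h import *
o=env.get_obs();m=env.camera_model("wrist");im=env.snapshot("wrist")
cv2.imwrite("pics/w1.png",im[:,:,::-1]);print(o["t"],o["tool_pos"],o["tool_rot"].round(3),m["eye"],m["orientation"].round(3).tolist(),m["camera_matrix"].tolist())
np.save("w1.npy",m,allow_pickle=True)
E
```

```text
t: 0.52
tool_pos: [362.3, -448.1, 215.0]
tool_rot: [[0.923, 0.386, -0.001], [0.386, -0.923, 0.001], [-0.0, -0.001, -1.0]]
wrist_force: [0.9, 0.2, -0.2]
width: 74.9
gripper_force: 0.0
t: 0.93
tool_pos: [463.5, -275.5, 215.3]
tool_rot: [[0.922, 0.386, -0.0], [0.386, -0.922, 0.0], [-0.0, -0.0, -1.0]]
wrist_force: [1.2, -0.3, -0.6]
width: 59.5
gripper_force: 0.0
t: 1.35
tool_pos: [526.3, -173.2, 215.1]
tool_rot: [[1.0, 0.003, -0.001], [0.003, -1.0, 0.0], [-0.001, -0.0, -1.0]]
wrist_force: [0.8, -0.6, 0.2]
width: 60.1
gripper_force: 0.0
1.35 [ 526.28817938 -173.17466467  215.13943012] [[ 1.     0.003 -0.001]
 [ 0.003 -1.     0.   ]
 [-0.001 -0.    -1.   ]] [ 604.89178346 -172.71059915  372.93530761] [[0.002, 0.953, 0.302], [-1.0, 0.002, 0.0], [-0.0, -0.302, 0.953]] [[382.8849444518519, 0.0, 314.30982632954897], [0.0, 382.8849444518519, 242.0557487034374], [0.0, 0.0, 1.0]]
```

View pics/w1.png

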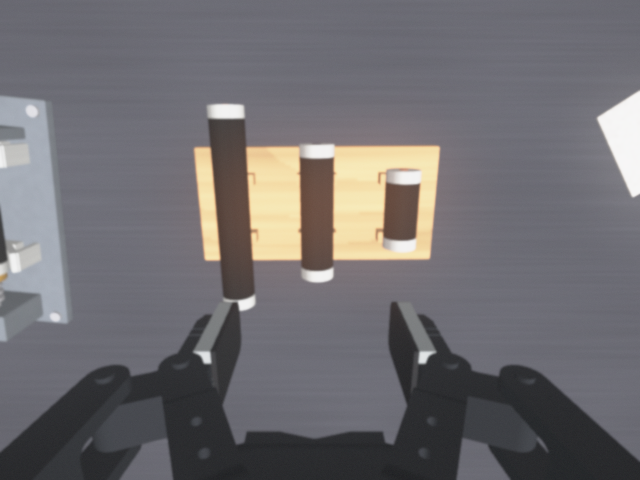

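The wrist view shows the 120 mm roller from (317,144) to (317,281), with the rack board around it from row 146 to row 260. I'll measure it.

```bash
python3 - <<'E'
from h import *
m=np.load("w1.npy",allow_pickle=True).item();im=cv2.imread("pics/w1.png")
mask=(im.max(2)<75).astype(np.uint8)*255
a,e=rect(mask,(290,130,345,290));P=[plane("wrist",q,39,m) for q in e];print(e,np.round(P,1),np.mean(P,0).round(1))
# full roller: top end outer edge / bottom end outer edge (white ends), nearest generator z54 or silhouettes
for r in ((317,143),(317,158),(317,266),(317,281)): print(r,[plane("wrist",r,z,m).round(1)[:2].tolist() for z in (24,39,54)])
for r in((317,146),(317,260)): print("board",plane("wrist",r,15,m).round(1))
E
```

```text
Traceback (most recent call last):
  File "h.py", line 10, in rect
    c=max(cv2.findContours(M,cv2.RETR_EXTERNAL,cv2.CHAIN_APPROX_NONE)[0],key=cv2.contourArea)
ValueError: max() iterable argument is empty
```

```bash
python3 - <<'E'
from h import *
m=np.load("w1.npy",allow_pickle=True).item();im=cv2.imread("pics/w1.png")
print(im[200,285:350:5].tolist(), im[135:290:5,317].max(1))
mask=(im.max(2)<110).astype(np.uint8)*255
a,e=rect(mask,(296,152,340,275));P=[plane("wrist",q,39,m) for q in e];print(a,e,np.round(P,1),np.mean(P,0).round(1))
for r in ((317,143),(317,158),(317,266),(317,281)): print(r,[plane("wrist",r,z,m).round(1)[:2].tolist() for z in (24,39,54)])
for r in((317,146),(317,260)): print("board",plane("wrist",r,15,m).round(1))
E
```

```text
[[178, 229, 246], [178, 229, 246], [179, 229, 246], [109, 144, 185], [63, 77, 105], [68, 80, 108], [70, 83, 109], [71, 82, 109], [71, 82, 109], [71, 82, 110], [173, 225, 245], [180, 230, 246], [181, 231, 246]] [123 126 219 243 243 102 101 102 105 104 107 107 108 109 108 109 109 108
 107 106 105 102 101 100  96  96  94 134 242 240 123]
3019.5 [array([316.5, 159. ], dtype=float32), array([316.5, 269. ], dtype=float32)] [[ 573.7 -174.5   39. ]
 [ 472.7 -174.9   39. ]] [ 523.2 -174.7   39. ]
(317, 143) [[586.2, -175.0], [587.0, -174.9], [587.8, -174.8]]
(317, 158) [[573.2, -175.1], [574.6, -175.0], [575.9, -174.9]]
(317, 266) [[469.9, -175.5], [475.7, -175.4], [481.5, -175.3]]
(317, 281) [[454.0, -175.6], [460.5, -175.4], [467.0, -175.3]]
board [ 583.1 -175.1   15. ]
board [ 472.8 -175.5   15. ]
```

```bash
echo '[[0,0,0,1,2,40,60],[0,0,0,1,2,80,60],[0,0,0,1,2,120,60],[0,0,0,1,2,155,60],[0,0,0,1,2,165,60]]' | python3 steer.py; echo '[[0,0,0,0,0,10,60],[0,0,0,0,0,18,60],[0,0,0,0,0,18,60],[0,0,0,0,0,18,20],[0,0,0,0,0,18,20]]' | python3 steer.py 90; echo '[[0,0,0,0,0,0,20],[0,0,0,0,0,0,20],[0,0,0,0,0,0,20],[0,0,0,0,0,0,20]]' | python3 steer.py
```

```text
t: 1.82
tool_pos: [520.7, -176.9, 44.3]
tool_rot: [[1.0, 0.001, -0.011], [0.001, -1.0, 0.004], [-0.011, -0.004, -1.0]]
wrist_force: [-0.4, 0.6, -1.9]
width: 60.0
gripper_force: 0.0
t: 2.23
tool_pos: [528.5, -178.3, 34.8]
tool_rot: [[1.0, 0.001, 0.004], [0.001, -1.0, -0.001], [0.004, 0.001, -1.0]]
wrist_force: [0.5, 0.7, -0.0]
width: 36.9
gripper_force: 0.0
t: 2.57
tool_pos: [528.3, -176.5, 34.6]
tool_rot: [[1.0, 0.0, 0.003], [0.0, -1.0, 0.001], [0.003, -0.001, -1.0]]
wrist_force: [0.3, 4.6, 5.4]
width: 20.0
gripper_force: 3.3
```

```bash
python3 - <<'E'
from h import *
a=env.snapshot("wrist")[:,:,::-1];b=env.snapshot("scene")[200:440,60:380,::-1]
cv2.imwrite("pics/w2.png",np.hstack([cv2.resize(a,(400,300)),cv2.resize(b,(400,300))]));o=env.get_obs();print(o["width"],o["gripper_force"],o["tool_pos"])
E
```

```text
19.966385208959228 3.305030018091202 [ 528.22175906 -176.47290695   34.58413718]
```

View pics/w2.png

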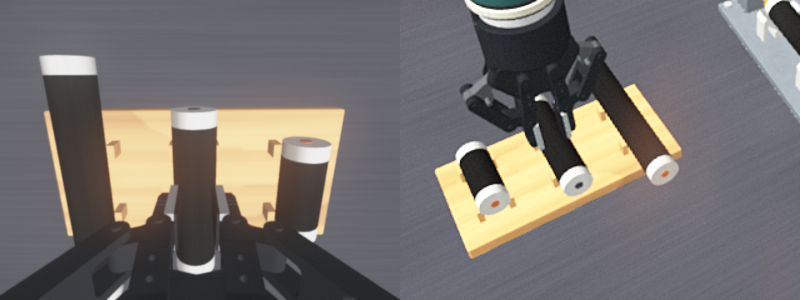

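The roller hasn't moved in the rack and the pads sit beside it. The fingers stopped at the commanded 20 mm, so I'll command them fully closed to see where they stop.

```bash
echo '[[0,0,0,0,0,0,0],[0,0,0,0,0,0,0],[0,0,0,0,0,0,0]]' | python3 steer.py 60
```

```text
t: 2.92
tool_pos: [529.9, -176.5, 37.2]
tool_rot: [[1.0, 0.0, 0.006], [0.0, -1.0, 0.001], [0.006, -0.001, -1.0]]
wrist_force: [-1.7, 8.5, 16.3]
width: 0.2
gripper_force: 8.5
```

```bash
python3 - <<'E'
from h import *
a=env.snapshot("wrist")[:,:,::-1];b=env.snapshot("scene")[230:410,80:320,::-1]
cv2.imwrite("pics/w3.png",np.hstack([cv2.resize(a,(400,300)),cv2.resize(b,(400,300))]))
E
```

```text
(no output)
```

View pics/w3.png

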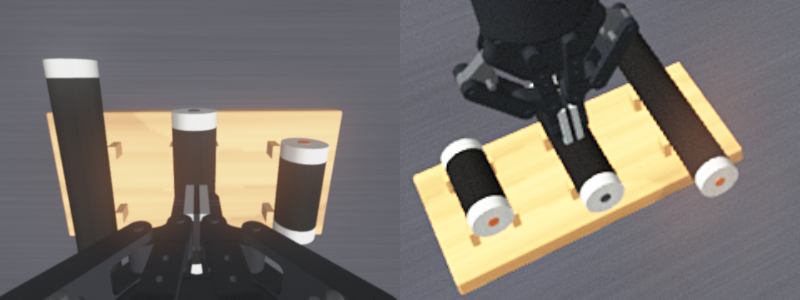

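The fingers closed on top of the roller, so the tips are higher than the reported TCP implies. I'll check the heights by triangulation.

```bash
python3 - <<'E'
from h import *
o=env.get_obs();print(o["tool_pos"],o["q"],o["width"],env.camera_model("wrist")["eye"])
for uv in((182,314),(180,316)):
  e,d=ray("scene",uv)
  for z in(25,40,54,60,70): print(uv,z,(e+d*(z-e[2])/d[2]).round(0))
# far end of roller, wrist: top centre of far end face
e,d=ray("wrist",(309,190))
for x in(580,587,590):print(x,(e+d*(x-e[0])/d[0]).round(1))
a=env.snapshot("wrist");b=env.snapshot("scene")
cv2.imwrite("pics/w4.png",np.hstack([cv2.resize(a[150:480,200:460,::-1],(400,508)),cv2.resize(b[270:365,140:220,::-1],(400,475))[:, :].copy() if 0 else cv2.resize(b[270:365,140:220,::-1],(400,508))]))
E
```

```text
[ 529.84314057 -176.47663017   37.12710042] [-21.086359    12.60833928 115.56447009   0.21441174  51.53701734
  68.76302321] 0.3070258576504733 [ 607.40325721 -176.30514957  195.46868108]
(182, 314) 25 [ 514. -174.   25.]
(182, 314) 40 [ 527. -176.   40.]
(182, 314) 54 [ 539. -178.   54.]
(182, 314) 60 [ 544. -179.   60.]
(182, 314) 70 [ 552. -181.   70.]
(180, 316) 25 [ 516. -177.   25.]
(180, 316) 40 [ 528. -179.   40.]
(180, 316) 54 [ 540. -182.   54.]
(180, 316) 60 [ 545. -183.   60.]
(180, 316) 70 [ 554. -184.   70.]
580 [ 580.  -173.9   30.7]
587 [ 587.  -174.5   72.8]
590 [ 590.  -174.8   90.9]
```

View pics/w4.png

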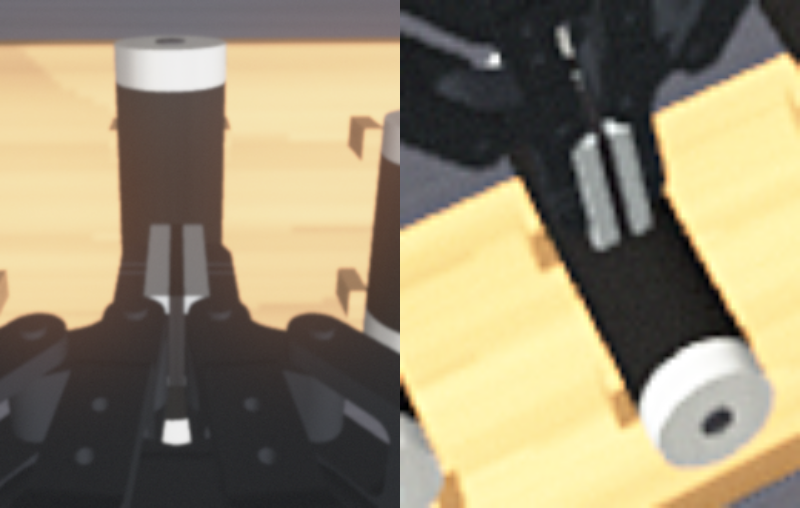

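The tip depth in the wrist view and the contact on the roller top agree: the real fingertips end about 17 mm behind the reported TCP when shut, about 28 mm short of the description. I'll raise, reopen and go about 30 mm lower, watching the force.

```bash
echo '[[0,0,0,0,0,-25,60],[0,0,0,0,0,-35,60],[0,0,0,0,0,-35,60],[0,0,0,0,0,-35,60],[0,0,0,0,0,-35,60]]' | python3 steer.py; echo '[[0,0,0,0,-1,10,60],[0,0,0,0,-1,20,60],[0,0,0,0,-1,30,60],[0,0,0,0,-1,40,60],[0,0,0,0,-1,45,60]]' | python3 steer.py;python3 - <<'E'
from h import *
o=env.get_obs();print(o["width"],o["wrist_force"],o["tool_pos"])
im=env.snapshot("wrist");cv2.imwrite("pics/w5.png",im[150:480,120:520,::-1])
E
```

```text
t: 3.53
tool_pos: [526.3, -177.4, 67.2]
tool_rot: [[1.0, 0.001, -0.0], [0.001, -1.0, 0.0], [-0.0, -0.0, -1.0]]
wrist_force: [-0.3, -0.7, -0.2]
width: 59.5
gripper_force: 0.0
t: 3.95
tool_pos: [524.7, -175.8, 19.6]
tool_rot: [[1.0, 0.001, -0.004], [0.001, -1.0, 0.002], [-0.004, -0.002, -1.0]]
wrist_force: [-0.2, -0.6, 0.3]
width: 59.9
gripper_force: 0.0
59.87157345864677 [-0.1969376  -0.62799529  0.32336841] [ 524.66153911 -175.7566633    19.59119605]
```

View pics/w5.png

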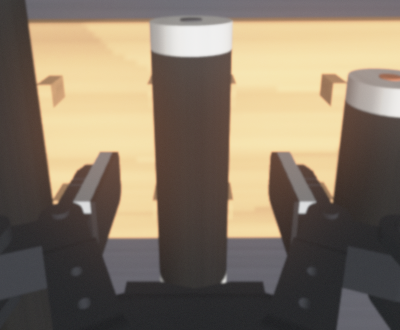

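```bash
echo '[[0,0,0,1,0,8,60],[0,0,0,1,0,14,60],[0,0,0,1,0,19,60],[0,0,0,1,0,19,60]]' | python3 steer.py ; echo '[[0,0,0,0,0,0,0],[0,0,0,0,0,0,0],[0,0,0,0,0,0,0],[0,0,0,0,0,0,0],[0,0,0,0,0,0,0]]' | python3 steer.py 90; echo '[[0,0,0,0,0,0,0],[0,0,0,0,0,0,0]]' | python3 steer.py
```

```text
t: 4.33
tool_pos: [526.9, -176.2, 2.5]
tool_rot: [[1.0, 0.001, -0.002], [0.001, -1.0, 0.001], [-0.002, -0.001, -1.0]]
wrist_force: [0.2, 0.2, 0.3]
width: 59.8
gripper_force: 0.0
t: 4.75
tool_pos: [528.0, -175.0, 4.6]
tool_rot: [[1.0, -0.0, 0.001], [-0.0, -1.0, 0.002], [0.001, -0.002, -1.0]]
wrist_force: [0.5, 6.3, 4.6]
width: 27.7
gripper_force: 88.2
t: 4.92
tool_pos: [528.0, -174.9, 4.6]
tool_rot: [[1.0, 0.0, 0.001], [0.0, -1.0, 0.002], [0.001, -0.002, -1.0]]
wrist_force: [-0.5, 5.8, 3.6]
width: 27.4
gripper_force: 88.2
```

```bash
echo '[[0,0,0,0,0,-20,0],[0,0,0,0,0,-60,0],[0,0,0,0,0,-100,0],[0,0,0,0,0,-140,0],[0,0,0,0,0,-180,0]]' | python3 steer.py; echo '[[0,0,0,0,-40,-20,0],[0,0,0,0,-80,-30,0],[0,0,0,0,-120,-30,0],[0,0,0,0,-160,-30,0],[0,0,0,0,-200,-30,0]]' | python3 steer.py; echo '[[0,0,0,0,0,0,0],[0,0,0,0,0,0,0],[0,0,0,0,0,0,0]]' | python3 steer.py; python3 - <<'E'
from h import *
m=env.camera_model("wrist");im=env.snapshot("wrist");np.save("w6.npy",m,allow_pickle=True)
cv2.imwrite("pics/w6.png",im[:,:,::-1])
E
```

```text
t: 5.33
tool_pos: [527.2, -176.3, 185.7]
tool_rot: [[1.0, 0.001, 0.0], [0.001, -1.0, -0.0], [0.0, 0.0, -1.0]]
wrist_force: [0.3, 0.4, -1.6]
width: 27.7
gripper_force: 88.8
t: 5.75
tool_pos: [527.5, 25.2, 214.8]
tool_rot: [[1.0, -0.0, 0.002], [-0.0, -1.0, 0.0], [0.002, -0.0, -1.0]]
wrist_force: [0.9, 0.1, -1.9]
width: 27.8
gripper_force: 89.1
t: 6.0
tool_pos: [527.4, 23.6, 213.8]
tool_rot: [[1.0, 0.002, 0.0], [0.002, -1.0, -0.001], [0.0, 0.001, -1.0]]
wrist_force: [-0.0, 0.4, -1.3]
width: 27.6
gripper_force: 89.3
```

View pics/w6.png

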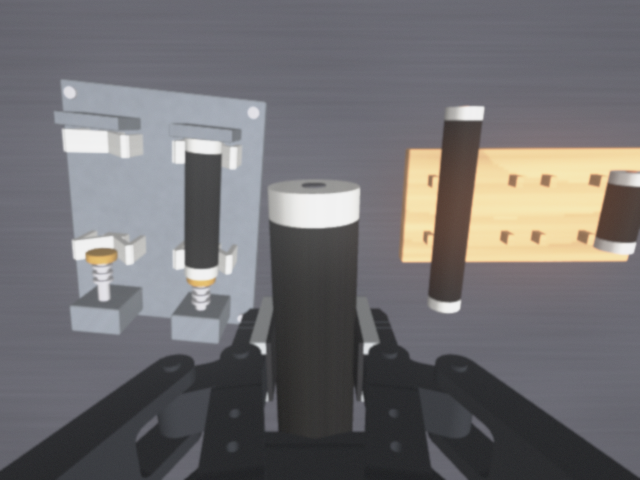

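The held roller is centred in the gripper. Visible in the stand:
- fitted roller: about (203,145) to (203,280)
- empty bay's brass disc: (102,257)
- empty bay's stop: inner edge around row 128, columns 57-140
- empty bay's housing: around (108,308)

```bash
python3 - <<'E'
from h import *
m=np.load("w6.npy",allow_pickle=True).item();im=cv2.imread("pics/w6.png");g=im.max(2)
mask=(g<75).astype(np.uint8)*255
a,e=rect(mask,(178,145,226,275));P=[plane("wrist",q,58,m) for q in e];P=sorted(P,key=lambda p:p[0]);d=P[1]-P[0]
print("fit rubber",a,np.round(e,1),np.round(P,1),np.mean(P,0).round(1),np.linalg.norm(d),np.degrees(np.arctan2(d[1],d[0])))
P=[plane("wrist",q,45,m) for q in e];print("at45",np.mean(P,0).round(1))
b=im.astype(int);br=((b[:,:,2]-b[:,:,0]>70)*255).astype(np.uint8)
for n,(x0,y0,x1,y1) in dict(empty=(80,240,125,275),fit=(185,268,222,295)).items():
    ys,xs=np.nonzero(br[y0:y1,x0:x1]);xs+=x0;ys+=y0
    print(n,"brass",xs.min(),xs.max(),ys.min(),ys.max(),"far top edge",plane("wrist",(xs.mean(),ys.min()),58,m).round(1),"L/R",plane("wrist",(xs.min(),ys.mean()),45,m).round(1),plane("wrist",(xs.max(),ys.mean()),45,m).round(1))
# base plate bolts (z~12) at corners: image
for q in((70,92),(253,113)):print("bolt",plane("wrist",q,13,m).round(1))
for c in (75,95,110,125,210,220,185):print(c,g[100:165:1,c].tolist())
E
```

```text
fit rubber 2741.0 [[200.2 266.1]
 [202.7 154.3]] [[484.7 123.7  58. ]
 [580.4 113.3  58. ]] [532.5 118.5  58. ] 96.35075581550956 -6.20601532616877
at45 [529.5 122.5  45. ]
empty brass 87 115 253 263 far top edge [496.7 208.7  58. ] L/R [487.  229.8  45. ] [487.  204.4  45. ]
fit brass 188 214 279 285 far top edge [472.4 124.   58. ] L/R [463.5 140.6  45. ] [463.5 116.5  45. ]
bolt [629.9 237.5  13. ]
bolt [612.7  78.4  13. ]
75 [173, 174, 173, 175, 174, 174, 174, 174, 172, 172, 165, 148, 134, 146, 163, 172, 174, 174, 175, 175, 175, 176, 177, 175, 171, 163, 161, 167, 176, 203, 229, 238, 239, 240, 239, 240, 240, 240, 240, 240, 240, 240, 241, 240, 241, 241, 241, 241, 241, 240, 238, 229, 209, 185, 177, 175, 175, 176, 175, 176, 177, 176, 175, 176, 176]
95 [175, 174, 175, 174, 175, 176, 175, 176, 175, 176, 176, 171, 160, 139, 129, 145, 167, 176, 178, 178, 177, 176, 175, 175, 174, 173, 171, 166, 166, 181, 205, 227, 238, 240, 240, 240, 241, 241, 241, 241, 241, 240, 241, 241, 241, 242, 242, 242, 242, 241, 240, 236, 220, 195, 180, 178, 177, 177, 176, 176, 176, 176, 176, 175, 177]
110 [175, 17
[... 917 characters left out ...]
 214, 150, 95, 80, 78, 77, 78, 77, 78, 78, 76, 77]
220 [178, 179, 178, 178, 180, 179, 181, 181, 182, 182, 182, 182, 184, 182, 182, 182, 183, 184, 183, 183, 183, 183, 182, 182, 181, 175, 157, 135, 133, 150, 168, 175, 175, 177, 178, 177, 176, 178, 178, 177, 174, 179, 197, 212, 215, 215, 216, 215, 215, 215, 215, 214, 203, 173, 127, 96, 88, 89, 90, 91, 92, 91, 92, 94, 95]
185 [181, 181, 179, 181, 180, 180, 179, 180, 181, 180, 181, 181, 181, 181, 180, 182, 180, 180, 182, 181, 182, 177, 166, 143, 131, 145, 165, 173, 176, 177, 176, 177, 178, 178, 177, 177, 172, 164, 166, 173, 181, 191, 198, 201, 201, 201, 201, 199, 200, 195, 177, 151, 137, 134, 133, 133, 133, 134, 134, 134, 133, 132, 125, 114, 104]
```

```bash
python3 - <<'E'
from h import *
m=np.load("w6.npy",allow_pickle=True).item()
u=np.array([.9942,-.1071]);v=np.array([.1071,.9942])
for n,q,z in(("stop75",(75,128),55),("stop95",(95,129),55),("stop110",(110,130),55),("fit end far",(210,140.5),60),("brass far",(101,252),58)):
    p=plane("wrist",q,z,m);print(n,p.round(1),"rel to bay est",(p[:2]-[541.6,211.3])@u,(p[:2]-[541.6,211.3])@v)
o=env.get_obs();print(o["tool_pos"],o["tool_rot"].round(4).tolist())
E
```

```text
stop75 [600.4 213.6  55. ] rel to bay est 58.23725417283168 8.57761698432857
stop95 [599.7 197.9  55. ] rel to bay est 59.190281501605085 -7.124399964495868
stop110 [598.9 186.1  55. ] rel to bay est 59.71340006127018 -18.907455446283468
fit end far [591.2 106.1  60. ] rel to bay est 60.62687993194865 -99.29477976970324
brass far [497.6 208.5  58. ] rel to bay est -43.47152618549113 -7.534212818664936
[527.4795375   22.89398314 213.75833938] [[1.0, 0.0005, 0.0001], [0.0005, -1.0, -0.0006], [0.0001, 0.0006, -1.0]]
```

```bash
cat >> h.py <<'E'
from scipy.spatial.transform import Rotation as Ro
BAY=np.array([541.6,211.3,45.]);YAW=np.radians(-6.15)
U=np.array([np.cos(YAW),np.sin(YAW),0]);V=np.array([-np.sin(YAW),np.cos(YAW),0]);Z=np.array([0,0,1.])
OFF=np.array([-.3,0,-34.4])
def where():
    o=env.get_obs();R=o["tool_rot"];p=o["tool_pos"]+R@OFF;d=p-BAY
    th=np.degrees(np.arcsin(R[2,0]));L=p-60*R[:,0]-BAY
    return o,f"t {o['t']:.2f} theta {th:.1f} centre {d@U:.1f} {d@V:.1f} {d[2]:.1f} low end x {L@U:.1f} z {L[2]:.1f} F {np.round([o['wrist_force']@U,o['wrist_force']@V,o['wrist_force'][2]],1)} grip {o['gripper_force']:.0f} w {o['width']:.1f}"
def plan(targets):  # (low-end x, z, theta)
    o,s=where();print(s);R=o["tool_rot"]
    for lx,lz,th in targets:
        c,sn=np.cos(np.radians(th)),np.sin(np.radians(th))
        X=c*U+sn*Z;Y=-V;T=np.column_stack([X,Y,np.cross(X,Y)])
        cen=BAY+lx*U+lz*Z+60*X;tcp=cen-T@OFF
        print((lx,lz,th),Ro.from_matrix(R.T@T).as_rotvec(degrees=True).round(1),(R.T@(tcp-o["tool_pos"])).round(1))
E
python3 -c "
from h import *
plan([(-35,90,20)])"
```

```text
t 6.05 theta 0.0 centre 5.8 -188.8 203.2 low end x -53.8 z 203.2 F [ 0.2 -0.1 -0.9] grip 89 w 27.8
(-35, 90, 20) [-1.  20.   6.1] [  47.4 -184.9   90.4]
```

```bash
echo '[[0,4,1.2,8,-37,5,0],[0,8,2.4,16,-74,25,0],[-1,12,3.6,26,-111,45,0],[-1,16,4.8,37,-148,60,0],[-1,20,6.1,47,-180,75,0]]' | python3 steer.py; echo '[[0,0,0,0,0,0,0],[0,0,0,0,0,0,0]]' | python3 steer.py | head -1; python3 -c "
from h import *
plan([(-35,30,20),(-35,6,20)])"
```

```text
t: 6.47
tool_pos: [575.5, 203.6, 138.8]
tool_rot: [[0.932, -0.11, 0.345], [-0.105, -0.994, -0.035], [0.346, -0.003, -0.938]]
wrist_force: [1.0, -0.7, -0.9]
width: 27.4
gripper_force: 89.4
t: 6.63
t 6.63 theta 19.8 centre 19.8 -4.4 123.5 low end x -36.7 z 103.2 F [-0.3 -0.8 -2. ] grip 89 w 28.0
(-35, 30, 20) [0.  0.2 0.2] [-23.   -4.6  69.2]
(-35, 6, 20) [0.  0.2 0.2] [-31.2  -4.6  91.8]
```

```bash
echo '[[0,0,0,-8,-5,23,0],[0,0,0,-16,-5,46,0],[0,0,0,-23,-5,69,0],[0,0,0,-23,-5,69,0]]' | python3 steer.py | tail -3; python3 -c "
from h import *
plan([(-35,6,20)])
a=env.snapshot('scene')[120:300,290:530,::-1];b=env.snapshot('wrist')[:,:,::-1]
cv2.imwrite('pics/s7.png',np.hstack([cv2.resize(a,(400,300)),cv2.resize(b,(400,300))]))"
```

```text
wrist_force: [-1.1, -1.3, -2.2]
width: 27.8
gripper_force: 89.5
t 6.97 theta 19.6 centre 21.4 -3.3 48.5 low end x -35.1 z 28.4 F [-1.  -1.4 -2.2] grip 90 w 27.8
(-35, 6, 20) [ 0.3  0.4 -0.1] [-7.1 -3.5 20.7]
```

View pics/s7.png

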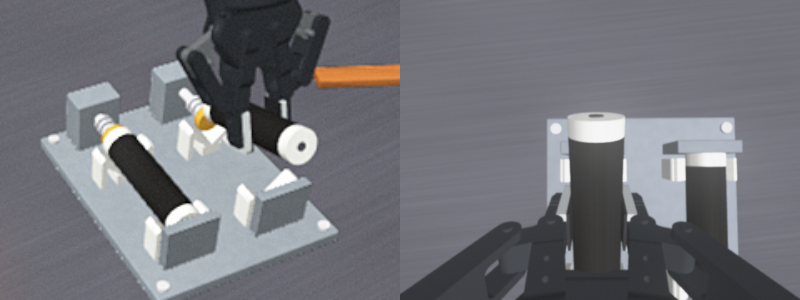

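The roller is above the bay with its far end raised. The plunger disc at (205,118) is just ahead of its lower end, and the stop is under the raised end. I'll lower it now.

```bash
echo '[[0,0,0,-4,-2,11,0],[0,0.4,0,-7,-3,21,0],[0,0.4,0,-7,-3,21,0],[0,0.4,0,-7,-3,21,0]]' | python3 steer.py | tail -3; python3 -c "
from h import *
plan([(-48,4.5,20),(-60,4,20),(-65,4,20)])"
```

```text
wrist_force: [0.1, 0.4, -0.1]
width: 27.3
gripper_force: 89.5
t 7.40 theta 20.4 centre 24.3 3.7 31.6 low end x -31.9 z 10.7 F [ 0.   0.4 -0.1] grip 90 w 27.3
(-48, 4.5, 20) [-0.1 -0.4 -0. ] [-17.5   3.8   0.6]
(-60, 4, 20) [-0.1 -0.4 -0. ] [-28.9   3.8  -3.1]
(-65, 4, 20) [-0.1 -0.4 -0. ] [-33.6   3.8  -4.8]
```

```bash
for i in 1 2 3; do echo '[[0,0,0,0,0,0,0]]' | python3 steer.py >/dev/null; python3 -c "
from h import *
print(where()[1])"; done
```

```text
t 7.48 theta 20.5 centre 24.7 4.2 32.3 low end x -31.4 z 11.3 F [-0.1  0.9 -1. ] grip 90 w 27.7
t 7.57 theta 20.5 centre 24.7 4.3 32.4 low end x -31.4 z 11.4 F [-0.4  0.8 -1.2] grip 90 w 27.7
t 7.65 theta 20.5 centre 24.5 4.3 32.2 low end x -31.7 z 11.2 F [-0.4 -0.1 -1.1] grip 90 w 27.5
```

```bash
echo '[[0,0,0,-8,4,0,0],[0,-0.5,0,-17,4,1,0],[0,-0.5,0,-17,4,1,0],[0,-0.5,0,-17,4,1,0]]' | python3 steer.py >/dev/null; python3 -c "
from h import *
plan([(-60,4,20),(-65,4,20)])"
```

```text
t 7.98 theta 20.1 centre 9.4 0.1 25.3 low end x -47.0 z 4.7 F [ 4.4 -1.5  0.8] grip 90 w 27.7
(-60, 4, 20) [-0.1 -0.1  0.1] [-12.5   0.2  -3.7]
(-65, 4, 20) [-0.1 -0.1  0.1] [-17.2   0.2  -5.5]
```

Contact with the spring: 4.4 N at the expected position. Next I'll press it in.

```bash
echo '[[0,0,0,-6,0,-2,0],[0,0,0,-12,0,-4,0],[0,0,0,-17,0,-5.5,0],[0,0,0,-17,0,-5.5,0],[0,0,0,-17,0,-5.5,0]]' | python3 steer.py >/dev/null; python3 -c "
from h import *
plan([(-65,4,20),(-65,3.5,14),(-65,3,7),(-65,2,0)])"
```

```text
t 8.40 theta 20.3 centre -6.4 0.5 26.0 low end x -62.7 z 5.2 F [ 9.9 -4.1  0.3] grip 90 w 27.7
(-65, 4, 20) [-0.2 -0.3  0.1] [-2.7  0.6  0.6]
(-65, 3.5, 14) [-0.2 -6.3  0.1] [-6.9  0.7  7.2]
(-65, 3, 7) [ -0.2 -13.3   0.1] [-12.4   0.7  14.2]
(-65, 2, 0) [ -0.2 -20.3   0.1] [-18.9   0.7  20.9]
```

```bash
echo '[[0,0,0,-3,1,0.5,0],[0,-3,0,-5,1,4,0],[0,-6.3,0,-7,1,7,0],[0,-10,0,-9.7,1,10.7,0],[0,-13,0,-12.5,1,14,0]]' | python3 steer.py >/dev/null; echo '[[0,0,0,0,0,0,0]]' | python3 steer.py >/dev/null; python3 -c "
from h import *
plan([(-65,2.5,4),(-65,2,0),(-63,0.5,0)])"
```

```text
t 8.90 theta 7.4 centre -2.5 0.2 10.7 low end x -62.0 z 3.1 F [ 9.1 -1.5  2.5] grip 90 w 27.3
(-65, 2.5, 4) [-0.3 -3.4 -0. ] [-5.2  0.3  3.6]
(-65, 2, 0) [-0.3 -7.4  0. ] [-8.   0.4  8.1]
(-63, 0.5, 0) [-0.3 -7.4  0. ] [-6.2  0.4  9.9]
```

```bash
echo '[[0,0,0,-4,0,0.5,0],[0,-3.4,0,-7,0,3.5,0],[0,-7.4,0,-9,0,8,0],[0,-7.4,0,-9,0,8,0]]' | python3 steer.py >/dev/null; echo '[[0,0,0,0,0,0,0]]' | python3 steer.py >/dev/null; python3 -c "
from h import *
plan([(-62,0,0)])"
```

```text
t 9.32 theta 0.1 centre -5.9 0.2 2.0 low end x -65.9 z 1.8 F [10.3 -1.7  3.6] grip 90 w 27.5
(-62, 0, 0) [-0.3 -0.1  0. ] [3.8 0.4 2. ]
```

```bash
echo '[[0,0,0,3,0,0.5,0],[0,0,0,4,0,1.5,0],[0,0,0,4,0,2,0],[0,0,0,4,0,2,0]]' | python3 steer.py >/dev/null;  python3 -c "
from h import *
plan([(-60,0,0)])"
```

```text
t 9.65 theta 0.1 centre -3.1 -0.1 1.0 low end x -63.1 z 0.9 F [ 7.2 -3.6 10.1] grip 91 w 27.5
(-60, 0, 0) [-0.2 -0.1  0. ] [3.1 0.1 1. ]
```

Resting in the V supports (10 N up). I'll ease it to the stop, release and retreat.

```bash
echo '[[0,0,0,2,0,-0.5,0],[0,0,0,2,0,-0.5,0],[0,0,0,2,0,-0.5,0]]' | python3 steer.py >/dev/null;  python3 -c "
from h import *
print(where()[1])"; echo '[[0,0,0,0,0,0,32],[0,0,0,0,0,0,40],[0,0,0,0,0,0,52],[0,0,0,0,0,0,52],[0,0,0,0,0,0,52]]' | python3 steer.py; echo '[[0,0,0,0,0,-6,52],[0,0,0,0,0,-20,52],[0,0,0,0,0,-50,52],[0,0,0,0,0,-90,52],[0,0,0,0,0,-130,52]]' | python3 steer.py; python3 - <<'E'
from h import *
a=env.snapshot('scene')[120:300,290:530,::-1];b=env.snapshot('top')[150:330,130:370,::-1]
cv2.imwrite('pics/s8.png',np.hstack([cv2.resize(a,(400,300)),cv2.resize(b,(400,300))]))
m=env.camera_model("wrist");cv2.imwrite("pics/w8.png",env.snapshot("wrist")[:,:,::-1]);np.save("w8.npy",m,allow_pickle=True)
E
```

```text
t 9.90 theta -0.0 centre -2.0 -0.1 0.9 low end x -62.0 z 0.9 F [ 5.  -2.4  8.5] grip 91 w 27.7
t: 10.32
tool_pos: [534.0, 210.8, 7.5]
tool_rot: [[0.994, -0.106, -0.01], [-0.106, -0.994, 0.002], [-0.01, -0.001, -1.0]]
wrist_force: [0.6, -0.0, 0.4]
width: 52.2
gripper_force: 0.0
t: 10.73
tool_pos: [534.7, 210.2, 138.5]
tool_rot: [[0.994, -0.106, -0.012], [-0.106, -0.994, 0.001], [-0.012, 0.0, -1.0]]
wrist_force: [0.6, 0.5, -0.4]
width: 51.9
gripper_force: 0.0
```

View pics/s8.png

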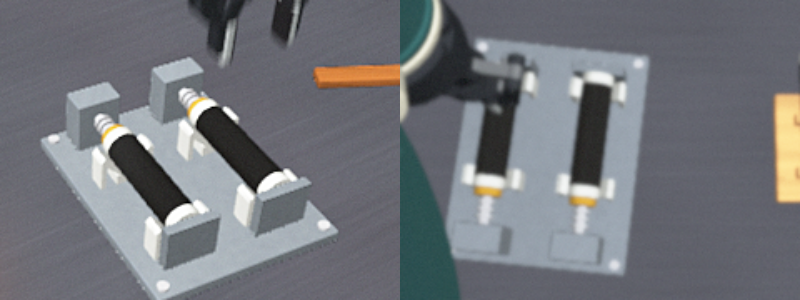

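The new roller lies at (235,145), level and against its stop, matching the fitted one at (150,180). The gripper is clear, so I'll let the arm settle and hand the job in.

```bash
echo '[[0,0,0,0,0,-20,52],[0,0,0,0,0,-20,52],[0,0,0,0,0,-20,52]]' | python3 steer.py | head -1; python3 -c "
from bench import env
print(env.finish_job())"
```

```text
t: 11.13
the job is handed in; nothing more can be done
None
```

The 120 mm roller was pushed against the plunger, tipped inside the stop and released; the last pictures show it level in both V supports like its neighbour, and the job was handed in at about 11 s (no verdict was returned).

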